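# Press the orange food thermometer into its foam cut-out at the buffet

### The arm

A 6-joint arm with a two-finger parallel gripper is mounted at the origin on the work surface. World frame = base frame: x ahead of the robot, y to its left, z up, the work surface at z = 0. Lengths are in m, angles in rad, forces in N, time in s.
With the tool pointing down it reaches from about 0.375 to 0.9 m from the base axis. Payload 3.1 kg.
Tool frame: the origin (TCP) lies on the centre line of the jaws, within the pads' length; the fingertips stand 11 mm ahead of it and the grasp point (between the pads) lies 8 mm behind it; x points along the fingers, y is the direction in which the jaws open and shut, and the axes are right-handed (so a half turn about x gives the same grasp; the last joint's range is limited). The gripper opens to 87 mm and grips with 3 to 60 N. Pads are 19 mm wide; open, the fingers measure 117 mm over their backs; the gripper's body (75 mm by 190 mm) begins 51 mm behind the grasp point.
Start: joints at [-1.478, 0.527, 1.433, -0, 1.181, -0.178], TCP at [0.167, -0.602, 0.234] pointing down, gripper open.
Joint ranges: [-3.08, 3.08], [-0.75, 2.2], [0.22, 2.44], [-1.43, 4.57], [0, 2.65], [-2.85, 2.85]. Speed limits (rad/s): [2.79, 2.79, 3.14, 3.14, 3.14, 3.14].

### API

Orientations are given as a unit quaternion [x, y, z, w].
In Python, from rig import robot, camera, camera_info gives the robot as it stands.
- The arm moves only by the shell command python3 -m inch 'ROWS' [FORCE]. ROWS is JSON, a list that holds one entry, the list of rows, each a list of 5 numbers: the shift along the tool's x, y, z in cm, then the turn about the tool's x in rad, then the opening, from 0 (shut) to 1 (fully open). A call has 1 to 8 rows; each row shifts and turns the pose as measured when the row begins, along the tool's axes as they then stand; what a row does not reach is not made up. A row lasts 1/12 s, in which the tool goes at most 41.7 mm and 7.16 degrees, less where a joint would pass 70% of its speed; a pose out of reach is approached as far as the arm can. A call with a gripper value outside its range is refused whole. The fingers move at their own pace and stop on an object; FORCE is the grip in N (left out, the last holds). Time passes only in rows, so rows that do not move let the fingers close. It gives the time, the measured TCP pose, the force and the opening at its end, in the units of the state.
- robot.get_obs(): the state, without advancing time (a new reading comes with each control period).
- camera(name): name is "scene" or "top" or "wrist"; returns the picture (480x640x3 uint8, red, green, blue); there is no depth.
- camera_info(name): a dict with "camera_matrix" (3x3 intrinsics, pixels), "dist" ([k1, k2, p1, p2, k3] as OpenCV has them; the pictures are not rectified), "rvec" (rotation vector, rad) and "tvec" (3), from world to camera coordinates, as OpenCV has them. Camera axes: x right, y down, z forward; pixel columns grow to the right and rows downward; lengths in m; the calibration is good to about 2 mm. A picture is of the moment at which its call begins: read the wrist's pose just before it. camera_info takes no time and is no camera call; for the wrist camera it gives the pose at the moment of the call.
- robot.hand_in(): hands the job in, once; it reports no verdict.
The state is a dict: "time": time; "q": joint angles; "joint_velocities": joint speeds; "joint_torque": joint torques, N m; "position": TCP position; "tool_rot": TCP orientation; "ft_force": force on the tool from outside, world axes, zero at the start; "moment": the same for the moment, N m; "grip_width": finger opening in m.
Only numpy, scipy, OpenCV 4.12 (cv2) and the standard library are available. Lean on these libraries where they do the work, as an engineer would, in place of code of your own. Each camera call takes 0.05 s, during which the arm holds its last target. There are 200 camera calls.

### The job

Put the orange probe thermometer away in the empty cut-out of the black foam tray: screen up, with its probe lying along the narrow slot, and press its body down past the springy foam lips until it is fully home on the pocket floor, then let go. Leave the blue thermometer and the serving spoon where they lie.

Things in the scene. Friction and masses are not known exactly. Their poses are not given: they have to be found in the camera images.
- orange_thermometer: Loose orange block 60 x 44 x 36 mm high, 140 g, screen on top, lower long edges rounded 6 mm, 10 mm steel probe from one end. Origin: centre of the block's underside; +x along the probe (tip at x = 121 mm, 10 mm above the underside), y across the 44 mm width, +z up. Lies flat, screen up. Grip the upper part across the 44 mm: in the pocket, fingers must stay 21 mm or more above the underside.
- pocket (a point): Pocket in fixed black foam tray: floor centre of its wide part, 12 mm over the table; +x to the probe slot, z up. Foam top 20 mm above. Wide part 70 (x) x 54 mm, slot 28 mm wide to x = 130; edges rounded 6 mm. Grey sprung lips at both y sides leave 38 mm, tops 17 mm up: the block rests on them until pushed down with 5 to 15 N. Tray spans x -79 to 169, y -74 to 124, low tongs at y 56 to 98.
- blue_thermometer: Bystander: the same thermometer in blue, loose on the table; same size, origin and axes.
- serving_spoon: Bystander: loose serving spoon with a black handle and steel bowl, 230 mm long, lying flat on the table. +x runs from handle to bowl.
There are look-alikes about, which are no part of the job. Of the things shaped like the orange_thermometer, the orange one is meant.

How it is judged:
At the end, for the whole second after the job is handed in: The orange thermometer rests in the pocket, probe in the slot: its origin within 10 mm (horizontally) of the pocket's point and less than 6 mm above the pocket floor, its length within 10 degrees of the slot, screen up and level within 10 degrees, at rest and released (horizontal distance between orange_thermometer and pocket below 0.01 m and z of orange_thermometer in the frame of pocket below 0.006 m and angle between the x axis of orange_thermometer and the x axis of pocket, either way round below 0.175 rad and angle between orange_thermometer's own z axis and vertical below 0.175 rad and linear speed of orange_thermometer below 0.02 m/s); the robot touches nothing.
It fails at once if the blue thermometer is moved by more than 30 mm (distance of blue_thermometer from where it was at the start of the episode above 0.03 m).
It fails at once if the serving spoon is moved by more than 30 mm (distance of serving_spoon from where it was at the start of the episode above 0.03 m).
It also fails if it takes over 45 s, if anything falls off the work surface, if the arm or the gripper's body presses on something with over 40 N, if the wrist force passes 120 N, or if a joint passes its speed limit or range.

## Working session

There is one attempt and no reset: what is moved stays moved. The work goes in short steps, Python scripts to look and compute and a shell command to move; the robot and the scene stay as the last step left them, time stands still between calls to the robot, and variables do not carry over. Pictures are saved under pics/ and viewed, about 8 in all and at most 12, crops included, and the job is handed in when it is done.

```bash
mkdir -p pics; ls
python3 - <<'E'
from rig import robot,camera,camera_info
import cv2,numpy as np
o=robot.get_obs();print(o)
for n in("scene","top"):
    cv2.imwrite(f"pics/{n}0.png",camera(n)[:,:,::-1]);i=camera_info(n);print(n,i)
E
```

```text
pics
{'time': 0.0, 'q': array([-1.47847645e+00,  5.28459171e-01,  1.43389708e+00,  5.29360233e-06,
        1.18138428e+00, -1.78491353e-01]), 'joint_velocities': array([ 8.67012761e-05,  2.16302246e-04, -7.20892222e-04,  8.19996268e-04,
        1.63593837e-03, -4.94860306e-07]), 'joint_torque': array([ 9.57114789e-04, -4.40029299e+01, -1.76596963e+01,  6.32543396e-02,
        5.80909266e-02, -1.62031561e-04]), 'position': array([ 0.16716485, -0.60149988,  0.23257757]), 'tool_rot': array([ 0.70066852,  0.09621176, -0.70059965,  0.09469455]), 'ft_force': array([ 0.12176653, -1.09022851,  0.00288974]), 'moment': array([-0.01514015,  0.03208628,  0.03279827]), 'grip_width': 0.08721438143751924}
scene {'camera_matrix': array([[452.68090496,   0.        , 328.72452924],
       [  0.        , 452.68090496, 243.96408578],
       [  0.        ,   0.        ,   1.        ]]), 'dist': array([-0.08971589,  0.        ,  0.        ,  0.        ,  0.        ]), 'rvec': array([ 1.69968128,  2.18428205, -0.56931773]), 'tvec': array([ 0.23704   , -0.41027987,  1.352712  ])}
top {'camera_matrix': array([[598.78251975,   0.        , 320.45847699],
       [  0.        , 598.78251975, 243.35396435],
       [  0.        ,   0.        ,   1.        ]]), 'dist': array([-0.07389177,  0.        ,  0.        ,  0.        ,  0.        ]), 'rvec': array([ 2.21820152, -2.16247903,  0.04384986]), 'tvec': array([-0.11333222,  0.50059058,  1.23253056])}
```

View pics/top0.png

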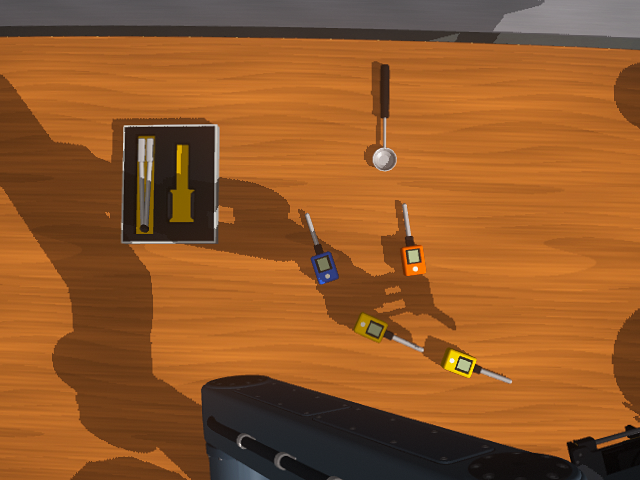

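View pics/scene0.png

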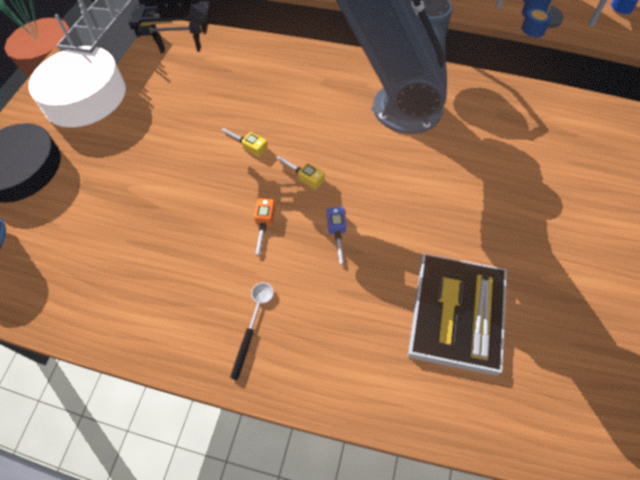

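Pictures 1 and 2. In the top view the candidates shaped like the thermometer are orange (414,258), blue (323,265), dark yellow (371,327) and bright yellow (461,363). The one at (414,258) is the only orange one. The empty cut-out is at (181,205), with its slot running up to (182,145). I'll measure these and confirm them in a crop.

```bash
cat > h.py <<'E'
import cv2,numpy as np
from rig import robot,camera,camera_info
def ray(i,px,z):
    n=cv2.undistortPoints(np.array(px,float).reshape(-1,1,2),i["camera_matrix"],i["dist"])[:,0]
    R=cv2.Rodrigues(i["rvec"])[0];C=-R.T@i["tvec"]
    d=np.c_[n,np.ones(len(n))]@R
    return C+d*((z-C[2])/d[:,2])[:,None]
def proj(i,P): return cv2.projectPoints(np.array(P,float).reshape(-1,1,3),i["rvec"],i["tvec"],i["camera_matrix"],i["dist"])[0][:,0]
def mask(img,h0,h1,s=120,v=50):
    return cv2.inRange(cv2.cvtColor(img,cv2.COLOR_RGB2HSV),(h0,s,v),(h1,255,255))
def blob(m,c=None):
    cs=cv2.findContours(m,cv2.RETR_EXTERNAL,cv2.CHAIN_APPROX_NONE)[0]
    return max(cs,key=cv2.contourArea) if c is None else min([k for k in cs if cv2.contourArea(k)>150],key=lambda k:np.linalg.norm(k.mean((0,1))-c))
def tool():
    from scipy.spatial.transform import Rotation as Ro
    o=robot.get_obs();return o,Ro.from_quat(o["tool_rot"]).as_matrix()
E
python3 - <<'E'
from h import *
im=cv2.imread("pics/top0.png")[:,:,::-1].copy();i=camera_info("top")
a=cv2.resize(im[185:295,290:450],None,fx=4,fy=4,interpolation=2);b=cv2.resize(im[115:250,110:230],None,fx=4,fy=4,interpolation=2)
o=np.zeros((540,640+480,3),np.uint8);o[:440,:640]=a;o[:540,640:]=b
cv2.imwrite("pics/crop1.png",cv2.resize(o,(800,386))[:,:,::-1])
for n,c,h in(("orange",(414,258),.036),("blue",(323,265),.036)):
    hsv=cv2.cvtColor(im,cv2.COLOR_RGB2HSV);print(n,hsv[c[1]+12,c[0]-5:c[0]+6].tolist())
print("pocket hsv",hsv[207,165:200].tolist())
E
```

```text
orange [[14, 255, 249], [14, 255, 249], [14, 255, 249], [15, 232, 249], [16, 98, 247], [23, 9, 245], [26, 7, 243], [21, 21, 246], [14, 101, 248], [14, 255, 250], [14, 255, 250]]
blue [[115, 159, 122], [114, 166, 144], [115, 154, 124], [114, 155, 125], [115, 154, 126], [114, 159, 127], [115, 160, 126], [114, 69, 137], [16, 41, 175], [18, 40, 174], [18, 36, 171]]
pocket hsv [[11, 102, 35], [14, 135, 32], [12, 106, 36], [6, 55, 46], [8, 62, 45], [12, 85, 39], [0, 62, 33], [20, 212, 77], [22, 255, 140], [22, 255, 134], [22, 255, 135], [22, 255, 135], [22, 255, 134], [22, 255, 134], [22, 255, 134], [22, 255, 135], [22, 255, 134], [22, 255, 134], [22, 255, 135], [22, 255, 135], [22, 255, 135], [22, 255, 135], [22, 255, 134], [22, 255, 135], [22, 255, 138], [20, 210, 96], [176, 57, 36], [10, 70, 44], [10, 87, 44], [13, 113, 36], [12, 109, 35], [11, 113, 36], [11, 107, 38], [11, 111, 39], [8, 101, 38]]
```

View pics/crop1.png

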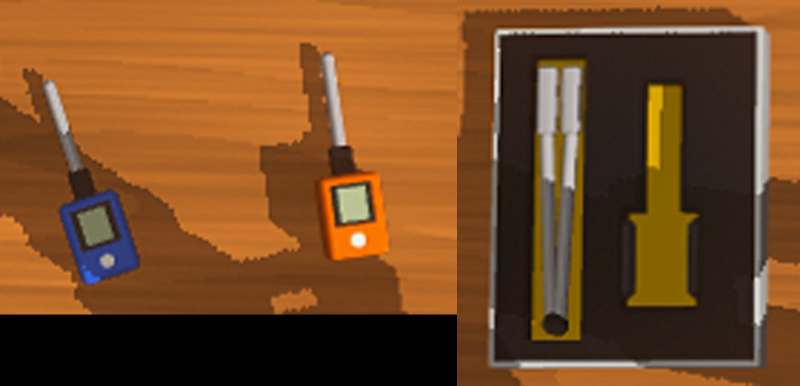

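Picture 3. Left crop: blue thermometer, and the orange one with its probe pointing up in the image. Right crop: tray with gold-floored pocket, wide part at the bottom, slot at the top, tongs on the left.

Run:
```python
from h import *
im=cv2.imread("pics/top0.png")[:,:,::-1].copy();i=camera_info("top")
R=cv2.Rodrigues(i["rvec"])[0];print("cam",-R.T@i["tvec"])
def rect(c,z):
    P=ray(i,c.reshape(-1,2),z)[:,:2];r=cv2.minAreaRect((P*1000).astype(np.float32));return np.round(r[0],1),np.round(r[1],1),round(r[2],1)
hsv=cv2.cvtColor(im,cv2.COLOR_RGB2HSV)
m=cv2.inRange(im,(200,60,0),(255,150,60));m[:, :390]=0;m[:,440:]=0;m[:235]=0;m[290:]=0
m=cv2.inRange(hsv,(11,240,235),(17,255,255));m[:,:390]=0;m[:,440:]=0;m[:235]=0;m[290:]=0
c=blob(m);print("orange",rect(c,.036),cv2.contourArea(c))
mb=mask(im,108,122,110,60);c=blob(mb,(323,265));print("blue",rect(c,.036))
# probe of orange: grey pixels
g=cv2.inRange(hsv,(0,0,120),(179,60,255));g[:,:395]=0;g[:,415:]=0;g[:200]=0;g[238:]=0
c=blob(g).reshape(-1,2);t=c[c[:,1].argmin()];P=ray(i,c,.013)[:,:2];print("probe",cv2.fitLine(P.astype(np.float32),2,0,.01,.01).ravel(),"tip",ray(i,[t],.01))
# pocket
pm=cv2.inRange(hsv,(18,180,60),(30,255,255));pm[:,:162]=0;pm[:,210:]=0;pm[:125]=0;pm[240:]=0
for y in range(142,226,4):
    x=np.where(pm[y]>0)[0]
    if len(x): print(y,x.min(),x.max()+1, np.round(ray(i,[(x.min()-.0,y),(x.max()+.5,y)],.012)[:,:2]*1000,0).tolist(), np.round(ray(i,[(x.max()+.5,y)],.032)[0,:2]*1000,0))
ys=np.where(pm.any(1))[0];print(ys.min(),ys.max())
w=cv2.inRange(hsv,(0,0,120),(179,70,255));w[:,:115]=0;w[:,225:]=0;w[:118]=0;w[250:]=0
c=blob(cv2.morphologyEx(w,3,np.ones((5,5))));print("frame",rect(c,.0),rect(c,.032),cv2.boundingRect(c))
```

```text
cam [ 0.44038418 -0.11466638  1.2551813 ]
orange (array([ 472.2, -293.1]), array([55.9, 39.4]), 9.9) 487.0
blue (array([ 453.1, -110. ]), array([57.9, 41.9]), 19.9)
probe [ 0.98755854  0.15725191  0.5565274  -0.27839863] tip [[ 0.59014923 -0.27298271  0.01      ]]
146 177 189 [[702.0, 208.0], [702.0, 183.0]] [698. 179.]
150 176 189 [[693.0, 210.0], [694.0, 183.0]] [690. 178.]
154 176 189 [[685.0, 209.0], [685.0, 183.0]] [681. 178.]
158 176 189 [[676.0, 209.0], [677.0, 182.0]] [673. 178.]
162 176 189 [[668.0, 209.0], [668.0, 182.0]] [664. 177.]
166 176 188 [[659.0, 208.0], [659.0, 184.0]] [656. 179.]
170 176 188 [[650.0, 208.0], [651.0, 183.0]] [648. 179.]
174 176 188 [[642.0, 208.0], [642.0, 183.0]] [639. 178.]
178 176 188 [[633.0, 207.0], [634.0, 183.0]] [631. 178.]
182 176 188 [[625.0, 207.0], [625.0, 182.0]] [623. 178.]
186 176 188 [[617.0, 207.0], [617.0, 182.0]] [614. 177.]
190 170 195 [[608.0, 219.0], [609.0, 167.0]] [606. 162.]
194 172 191 [[599.0, 214.0], [600.0, 175.0]] [598. 170.]
198 172 191 [[591.0, 214.0], [592.0, 175.0]] [589. 170.]
202 172 191 [[582.0, 214.0], [583.0, 174.0]] [581. 170.]
206 172 191 [[574.0, 213.0], [575.0, 174.0]] [573. 169.]
210 172 191 [[566.0, 213.0], [566.0, 174.0]] [564. 169.]
214 172 191 [[557.0, 213.0], [558.0, 173.0]] [556. 169.]
218 171 192 [[549.0, 214.0], [550.0, 171.0]] [548. 166.]
144 221
frame (array([624.1, 223.7]), array([255.1, 207.3]), 1.6) (array([619.4, 215.1]), array([248.6, 202. ]), 1.6) (121, 124, 98, 120)
```

```bash
cat >> h.py <<'E'
def go(x,y,z,yaw):
    "shift in tool cm and turn about tool x for a tool-down pose whose jaw axis is at yaw+90deg (mod 180)"
    o,M=tool();d=M.T@(np.array([x,y,z])-o["position"])*100
    k=np.array([-np.sin(yaw),np.cos(yaw),0]);k=k if k@M[:,1]>0 else -k
    kt=M.T@k;t=np.arctan2(kt[2],kt[1])
    print("t",round(o["time"],2),"pos",o["position"].round(4),"down",M[:,0].round(3),"jaw",M[:,1].round(3),"q",o["q"].round(2),"F",o["ft_force"].round(1),"w",round(o["grip_width"],4),"\nshift cm",d.round(2),"turn",round(t,3))
E
python3 -c "
from h import *
go(.472,-.293,.16,np.radians(9.4))"
```

```text
t 0.1 pos [ 0.1672 -0.6016  0.2327] down [-0.     0.002 -1.   ] jaw [ 0.267 -0.964 -0.002] q [-1.48  0.53  1.43  0.    1.18 -0.18] F [ 0.2 -0.1  0.4] w 0.0871 
shift cm [  7.32 -21.57 -37.63] turn 0.107
```

```bash
python3 -m inch '[[[0.5,-1.9,-3.3,0,1],[0.5,-1.9,-3.3,0,1],[0.5,-1.9,-3.3,0,1],[0.5,-1.9,-3.3,0,1],[0.5,-1.9,-3.3,0,1],[0.5,-1.9,-3.3,0,1],[0.5,-1.9,-3.3,0,1],[0.5,-1.9,-3.3,0,1]]]'; python3 -m inch '[[[0.6,-1.7,-3,0,1],[0.6,-1.7,-3,0,1],[0,0,0,0.1,1],[0,0,0,0,1]]]'; python3 -c "
from h import *
go(.472,-.293,.16,np.radians(9.4))"
```

```text
time: 0.77
position: [0.3825, -0.3849, 0.1878]
tool_rot: [-0.7, -0.089, 0.703, -0.091]
ft_force: [0.2, -0.8, 0.5]
grip_width: 0.0867
time: 1.1
position: [0.4375, -0.3255, 0.1725]
tool_rot: [-0.703, -0.058, 0.707, -0.055]
ft_force: [-0.1, -0.2, 1.0]
grip_width: 0.0869
t 1.1 pos [ 0.4375 -0.3255  0.1725] down [-0.005  0.004 -1.   ] jaw [ 0.16  -0.987 -0.004] q [-0.84  0.51  1.69 -0.    0.95  0.57] F [-0.1 -0.2  1. ] w 0.0869 
shift cm [ 1.24 -2.65 -3.93] turn -0.003
```

Moves behave as expected. I'll go above it, then check with the wrist camera.

```bash
python3 -m inch '[[[0.6,-1.3,-1.9,0,1],[0.6,-1.3,-1.9,0,1],[0,0,0,0,1],[0,0,0,0,1]]]'
python3 - <<'E'
from h import *
go(.472,-.293,.034,np.radians(9.4))
i=camera_info("wrist");im=camera("wrist");cv2.imwrite("pics/w1.png",im[:,:,::-1])
hsv=cv2.cvtColor(im,cv2.COLOR_RGB2HSV);c=proj(i,[.472,-.293,.036])[0];print(c,proj(i,[.59,-.273,.01])[0])
m=cv2.inRange(hsv,(11,240,235),(17,255,255));k=blob(m)
P=ray(i,k.reshape(-1,2),.036)[:,:2]*1000;print(cv2.minAreaRect(P.astype(np.float32)),cv2.contourArea(k))
E
```

```text
time: 1.43
position: [0.471, -0.2933, 0.1593]
tool_rot: [-0.702, -0.061, 0.707, -0.058]
ft_force: [-0.2, -0.7, 0.4]
grip_width: 0.0871
t 1.43 pos [ 0.471  -0.2933  0.1593] down [-0.007  0.004 -1.   ] jaw [ 0.168 -0.986 -0.005] q [-0.76  0.54  1.68 -0.    0.94  0.65] F [-0.2 -0.7  0.4] w 0.0871 
shift cm [12.53  0.05 -0.18] turn 0.004
[316.65368124 225.34286059] [317.19890025  35.76686466]
((481.262451171875, -278.91217041015625), (31.787919998168945, 67.81290435791016), 63.610321044921875) 310.5
```

View pics/w1.png

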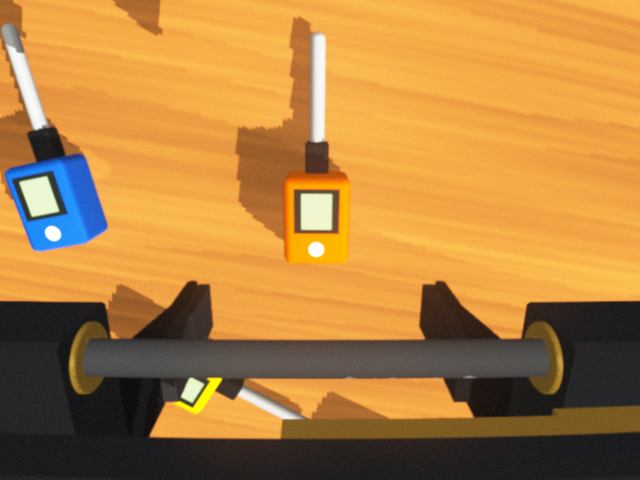

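Picture 4. The orange block is at columns 285–349 and rows 172–263, with its probe straight up to (318,35). It is centred between the fingers. I'll check the lengthwise offset.

Run:
```python
from h import *
i=camera_info("wrist")
print(ray(i,[(317,173),(317,262),(285,215),(349,215)],.036).round(4).tolist(), proj(i,[[.472+s*.03*.987,-.293+s*.03*.163,z] for s in(-1,1) for z in (0,.036)]))
```

```text
[[0.5061, -0.2873, 0.036], [0.4463, -0.2976, 0.036], [0.4753, -0.2713, 0.036], [0.4824, -0.3127, 0.036]] [[316.69810537 249.82524923]
 [316.52129658 267.3257342 ]
 [317.16166661 171.28161844]
 [317.03204344 180.11689607]]
```

```bash
python3 -m inch '[[[3,0,-0.3,0,1],[3,0,-0.2,0,1],[3,0,0,0,1],[2,0,0,0,1],[1,0,0,0,1],[0,0,0,0,1],[0,0,0,0,1]]]'; python3 -c "
from h import *
go(.475,-.2925,.034,np.radians(9.4))"
```

```text
time: 2.07
position: [0.4738, -0.3032, 0.0391]
tool_rot: [-0.705, -0.056, 0.705, -0.06]
ft_force: [0.6, -0.5, 0.4]
grip_width: 0.087
t 2.07 pos [ 0.4738 -0.3032  0.0391] down [ 0.    -0.005 -1.   ] jaw [ 0.163 -0.987  0.005] q [-0.77  0.73  1.73 -0.01  0.67  0.64] F [ 0.6 -0.5  0.4] w 0.087 
shift cm [ 0.5  -1.04 -0.29] turn -0.0
```

```bash
python3 -m inch '[[[0,-0.8,-0.2,0,1],[0.3,-0.3,0,0,1],[0,0,0,0,1],[0,0,0,0,1]]]'
python3 - <<'E'
from h import *
go(.475,-.2925,.034,np.radians(9.4))
i=camera_info("wrist");cv2.imwrite("pics/w2.png",camera("wrist")[:,:,::-1])
E
```

```text
time: 2.4
position: [0.4752, -0.2936, 0.0399]
tool_rot: [0.706, 0.054, -0.703, 0.061]
ft_force: [0.4, -0.4, -0.4]
grip_width: 0.0868
t 2.4 pos [ 0.4752 -0.2936  0.0399] down [ 0.005 -0.01  -1.   ] jaw [ 0.162 -0.987  0.01 ] q [-0.75  0.73  1.75 -0.01  0.66  0.66] F [ 0.4 -0.4 -0.4] w 0.0868 
shift cm [ 0.59 -0.11  0.  ] turn -0.001
```

View pics/w2.png

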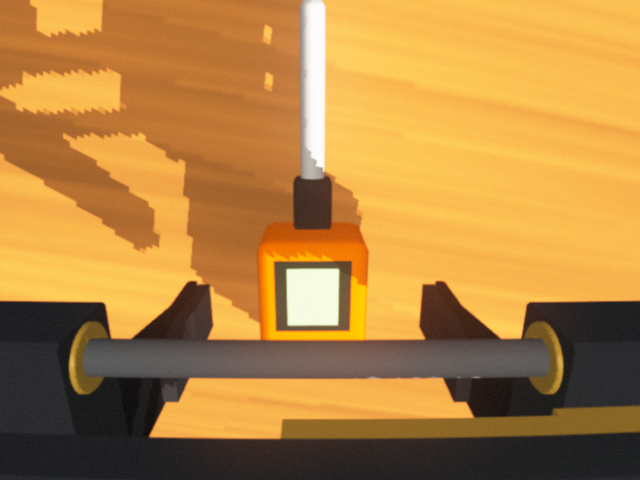

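Picture 5. The block's top face spans columns 260–368 and sits between the fingertips at columns 212 and 421, so it is centred. Next I descend the last 6 mm and grip.

```bash
python3 -m inch '[[[0.5,0,0,0,1],[0.2,0,0,0,1],[0,0,0,0,1]]]'; python3 -c "
from h import *
go(.475,-.2925,.034,np.radians(9.4))"
```

```text
time: 2.7
position: [0.4764, -0.2941, 0.0339]
tool_rot: [0.707, 0.053, -0.702, 0.062]
ft_force: [0.7, 0.5, -0.2]
grip_width: 0.0872
t 2.7 pos [ 0.4764 -0.2941  0.0339] down [ 0.008 -0.012 -1.   ] jaw [ 0.163 -0.987  0.013] q [-0.75  0.74  1.75 -0.01  0.64  0.66] F [ 0.7  0.5 -0.2] w 0.0872 
shift cm [-0.01 -0.18  0.11] turn -0.0
```

```bash
python3 -m inch '[[[0,-0.1,0,0,0.3],[0,0,0,0,0.3],[0,0,0,0,0.3],[0,0,0,0,0.3],[0,0,0,0,0.3],[0,0,0,0,0.3]]]' 35;  python3 -m inch '[[[0,0,0,0,0.3],[0,0,0,0,0.3],[-0.8,0,0,0,0.3],[-1.5,0,0,0,0.3],[-3,0,0,0,0.3],[-3,0,0,0,0.3],[0,0,0,0,0.3],[0,0,0,0,0.3]]]'; python3 -c "
from h import *
go(.5755,.190,.13,np.radians(1.6))"
```

```text
time: 3.2
position: [0.4762, -0.293, 0.0335]
tool_rot: [0.707, 0.053, -0.702, 0.062]
ft_force: [0.2, -0.4, 0.4]
grip_width: 0.0547
time: 3.87
position: [0.4736, -0.2904, 0.119]
tool_rot: [0.705, 0.055, -0.704, 0.06]
ft_force: [-0.3, 0.9, -1.5]
grip_width: 0.0437
t 3.87 pos [ 0.4736 -0.2904  0.119 ] down [ 0.002 -0.007 -1.   ] jaw [ 0.163 -0.987  0.007] q [-0.75  0.59  1.71 -0.    0.83  0.66] F [-0.3  0.9 -1.5] w 0.0437 
shift cm [ -1.41 -45.73 -17.88] turn 0.136
```

```bash
python3 -m inch '[[[-0.1,-3.6,-1.4,0,0.3],[-0.1,-3.6,-1.4,0,0.3],[-0.1,-3.6,-1.4,0,0.3],[-0.1,-3.6,-1.4,0,0.3],[-0.1,-3.6,-1.4,0,0.3],[-0.1,-3.6,-1.4,0,0.3],[-0.1,-3.6,-1.4,0,0.3],[-0.1,-3.6,-1.4,0,0.3]]]';python3 -m inch '[[[-0.1,-3.6,-1.4,0,0.3],[-0.1,-3.6,-1.4,0,0.3],[-0.1,-3.6,-1.4,0,0.3],[0,0,0,0.1,0.3],[0,0,0,0,0.3],[0,0,0,0,0.3]]]';  python3 -c "
from h import *
go(.5755,.190,.13,np.radians(1.6))"
```

```text
time: 4.53
position: [0.5383, 0.013, 0.1185]
tool_rot: [-0.704, -0.048, 0.706, -0.055]
ft_force: [1.0, -0.1, -1.6]
grip_width: 0.0438
time: 5.03
position: [0.5604, 0.1418, 0.1131]
tool_rot: [-0.702, -0.017, 0.711, -0.023]
ft_force: [-0.1, -1.1, -2.6]
grip_width: 0.0436
t 5.03 pos [0.5604 0.1418 0.1131] down [-0.012 -0.009 -1.   ] jaw [ 0.056 -0.998  0.008] q [ 0.06  0.63  1.64 -0.01  0.88  1.58] F [-0.1 -1.1 -2.6] w 0.0436 
shift cm [-1.76 -4.71 -1.76] turn 0.028
```

```bash
python3 -m inch '[[[-1,-2.4,-0.9,0,0.3],[-0.8,-2.3,-0.9,0,0.3],[0,0,0,0.03,0.3],[0,0,0,0,0.3],[0,0,0,0,0.3]]]';  python3 - <<'E'
from h import *
go(.5755,.190,.13,np.radians(1.6))
i=camera_info("wrist");cv2.imwrite("pics/w3.png",camera("wrist")[:,:,::-1])
c,s=np.cos(.028),np.sin(.028)
def pk(x,y,z): return [.5755+x*c-y*s,.19+x*s+y*c,.012+z]
print(proj(i,[pk(.13,y,z) for z in(0,.02) for y in(-.014,.014)]+[pk(.035,y,.02) for y in(-.014,.014,-.027,.027)]).round(0).tolist())
E
```

```text
time: 5.45
position: [0.5728, 0.1854, 0.1264]
tool_rot: [-0.698, -0.006, 0.716, -0.013]
ft_force: [0.2, 1.2, -2.3]
grip_width: 0.0436
t 5.45 pos [0.5728 0.1854 0.1264] down [-0.024 -0.011 -1.   ] jaw [ 0.027 -1.     0.011] q [ 0.13  0.64  1.56 -0.01  0.96  1.68] F [ 0.2  1.2 -2.3] w 0.0436 
shift cm [-0.37 -0.45 -0.28] turn -0.001
[[331.0, -1.0], [280.0, -1.0], [333.0, -9.0], [278.0, -9.0], [331.0, 175.0], [282.0, 175.0], [353.0, 175.0], [259.0, 175.0]]
```

View pics/w3.png

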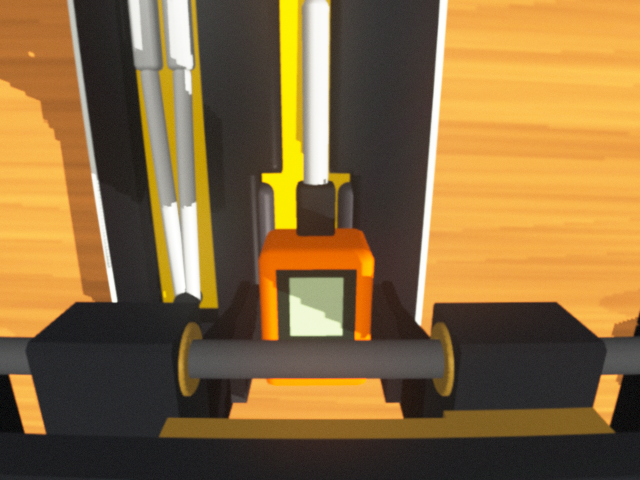

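Picture 6. The slot's yellow floor is at columns 280–331 and the wide part at 261–351. Both match my projected 280/331 and 259/353, so the pocket estimate holds. The shoulder is at row 173, against 175 projected. I'll lower to just above the lips.

```bash
python3 -m inch '[[[1,-0.4,-0.3,0,0.3],[2,0,0,0,0.3],[1.5,0,0,0,0.3],[0.5,0,0,0,0.3],[0,0,0,0,0.3],[0,0,0,0,0.3]]]';  python3 -c "
from h import *
go(.5755,.190,.046,np.radians(1.6))"
```

```text
time: 6.0
position: [0.5734, 0.1836, 0.071]
tool_rot: [-0.697, -0.004, 0.717, -0.012]
ft_force: [-0.5, 0.2, -2.1]
grip_width: 0.0437
t 6.0 pos [0.5734 0.1836 0.071 ] down [-0.029 -0.012 -1.   ] jaw [ 0.023 -1.     0.011] q [ 0.13  0.72  1.59 -0.01  0.86  1.68] F [-0.5  0.2 -2.1] w 0.0437 
shift cm [ 2.49 -0.67 -0.3 ] turn -0.005
```

```bash
python3 -m inch '[[[0,-0.5,-0.25,0,0.3],[0,-0.2,0,0,0.3],[0,0,0,0,0.3]]]';  python3 -c "
from h import *
go(.5755,.190,.046,np.radians(1.6))"
```

```text
time: 6.25
position: [0.5767, 0.1907, 0.0717]
tool_rot: [-0.697, -0.004, 0.717, -0.012]
ft_force: [0.4, 0.1, -1.9]
grip_width: 0.0435
t 6.25 pos [0.5767 0.1907 0.0717] down [-0.028 -0.012 -1.   ] jaw [ 0.022 -1.     0.011] q [ 0.14  0.73  1.58 -0.01  0.87  1.69] F [ 0.4  0.1 -1.9] w 0.0435 
shift cm [2.58 0.04 0.05] turn -0.006
```

Aligned to under 1 mm. Pressing down in stages with a firmer grip.

```bash
python3 -m inch '[[[0,0,0,0,0.3],[0.6,0,0,0,0.3],[0.5,0,0,0,0.3],[0,0,0,0,0.3]]]' 50;  python3 -m inch '[[[0.4,0,0,0,0.3],[0.4,0,0,0,0.3],[0,0,0,0,0.3]]]';python3 -c "
from h import *
go(.5755,.190,.046,np.radians(1.6))"
```

```text
time: 6.58
position: [0.5781, 0.1916, 0.0622]
tool_rot: [-0.699, -0.004, 0.715, -0.012]
ft_force: [-0.5, -0.2, -1.2]
grip_width: 0.0433
time: 6.83
position: [0.5787, 0.1912, 0.0539]
tool_rot: [-0.7, -0.004, 0.714, -0.012]
ft_force: [0.7, -0.4, -2.9]
grip_width: 0.0435
t 6.83 pos [0.5787 0.1912 0.0539] down [-0.021 -0.012 -1.   ] jaw [ 0.024 -1.     0.011] q [ 0.14  0.76  1.58 -0.01  0.83  1.7 ] F [ 0.7 -0.4 -2.9] w 0.0435 
shift cm [0.8  0.1  0.31] turn -0.004
```

```bash
python3 -m inch '[[[0.3,0.1,0.2,0,0.3],[0.3,0,0,0,0.3],[0,0,0,0,0.3]]]';python3 -c "
from h import *
go(.5755,.190,.046,np.radians(1.6))"
```

```text
time: 7.08
position: [0.578, 0.1905, 0.0481]
tool_rot: [-0.701, -0.005, 0.713, -0.012]
ft_force: [0.1, 0.9, -3.2]
grip_width: 0.0435
t 7.08 pos [0.578  0.1905 0.0481] down [-0.017 -0.01  -1.   ] jaw [ 0.023 -1.     0.01 ] q [ 0.14  0.76  1.59 -0.01  0.81  1.69] F [ 0.1  0.9 -3.2] w 0.0435 
shift cm [0.21 0.04 0.25] turn -0.005
```

```bash
python3 -m inch '[[[0.2,0,0.2,0,0.3],[0.1,0,0,0,0.3],[0,0,0,0,0.3]]]';python3 - <<'E'
from h import *
go(.5755,.190,.046,np.radians(1.6))
cv2.imwrite("pics/w4.png",camera("wrist")[:,:,::-1])
E
```

```text
time: 7.33
position: [0.5768, 0.1906, 0.0459]
tool_rot: [-0.702, -0.005, 0.712, -0.012]
ft_force: [0.7, -0.3, -2.7]
grip_width: 0.0434
t 7.33 pos [0.5768 0.1906 0.0459] down [-0.014 -0.01  -1.   ] jaw [ 0.024 -1.     0.01 ] q [ 0.14  0.76  1.59 -0.01  0.8   1.69] F [ 0.7 -0.3 -2.7] w 0.0434 
shift cm [-0.01  0.06  0.14] turn -0.004
```

View pics/w4.png

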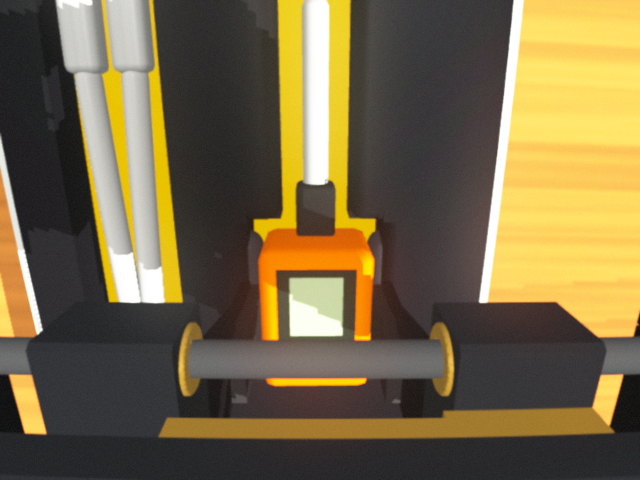

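Picture 7. The block is at columns 260–372, unmoved in the hand. Lips are visible at columns 250 and 380 on either side, and the probe lies over the slot floor (columns 280–350). The upward force is still missing, so I'll press a little more to find the floor.

```bash
python3 -m inch '[[[0.15,0,0.1,0,0.3],[0.1,0,0,0,0.3]]]'; python3 -m inch '[[[0.15,0,0,0,0.3]]]'; python3 -c "
from h import *
go(.5755,.190,.046,np.radians(1.6))"
```

```text
time: 7.55
position: [0.5766, 0.1906, 0.0456]
tool_rot: [-0.703, -0.005, 0.711, -0.012]
ft_force: [-2.3, 0.2, 7.5]
grip_width: 0.0435
time: 7.63
position: [0.5766, 0.1906, 0.0455]
tool_rot: [-0.703, -0.005, 0.711, -0.012]
ft_force: [-3.3, -0.6, 13.1]
grip_width: 0.0435
t 7.63 pos [0.5766 0.1906 0.0455] down [-0.011 -0.01  -1.   ] jaw [ 0.024 -1.     0.01 ] q [ 0.14  0.76  1.6  -0.01  0.79  1.69] F [-3.3 -0.6 13.1] w 0.0435 
shift cm [-0.04  0.06  0.11] turn -0.004
```

Hard stop at TCP 0.0455, which puts the underside at 0.012, the pocket floor. I'll press slightly more, release and retreat.

```bash
python3 -m inch '[[[0.2,0,0,0,0.3],[0.2,0,0,0,0.3],[0,0,0,0,0.3]]]'; python3 -m inch '[[[0,0,0,0,0.7],[0,0,0,0,0.7],[0,0,0,0,0.7],[0,0,0,0,0.7],[0,0,0,0,0.7]]]';python3 -m inch '[[[-1,0,0,0,0.7],[-3,0,0,0,0.7],[-3,0,0,0,0.7],[-3,0,0,0,0.7],[0,0,0,0,0.7],[0,0,0,0,0.7]]]'
python3 - <<'E'
from h import *
go(.5755,.190,.046,np.radians(1.6))
i=camera_info("wrist");im=camera("wrist");cv2.imwrite("pics/w5.png",im[:,:,::-1]);cv2.imwrite("pics/top5.png",camera("top")[:,:,::-1])
c,s=np.cos(.028),np.sin(.028)
print(proj(i,[[.5755+x*c-y*s,.19+x*s+y*c,.048] for x in(-.03,.03) for y in(-.022,.022)]).round(0).tolist())
E
```

```text
time: 7.88
position: [0.5766, 0.1906, 0.0462]
tool_rot: [-0.704, -0.005, 0.71, -0.012]
ft_force: [1.4, 0.5, -4.4]
grip_width: 0.0433
time: 8.3
position: [0.5743, 0.1903, 0.0447]
tool_rot: [-0.702, -0.005, 0.712, -0.012]
ft_force: [0.4, 0.5, -1.2]
grip_width: 0.0598
time: 8.8
position: [0.574, 0.1912, 0.1485]
tool_rot: [-0.699, -0.004, 0.715, -0.013]
ft_force: [0.0, -0.5, -0.6]
grip_width: 0.0607
t 8.8 pos [0.574  0.1912 0.1485] down [-0.022 -0.012 -1.   ] jaw [ 0.024 -1.     0.011] q [ 0.14  0.61  1.54 -0.01  1.01  1.69] F [ 0.  -0.5 -0.6] w 0.0607 
shift cm [10.25  0.   -0.37] turn -0.004
[[351.0, 277.0], [281.0, 278.0], [353.0, 184.0], [278.0, 184.0]]
```

View pics/w5.png

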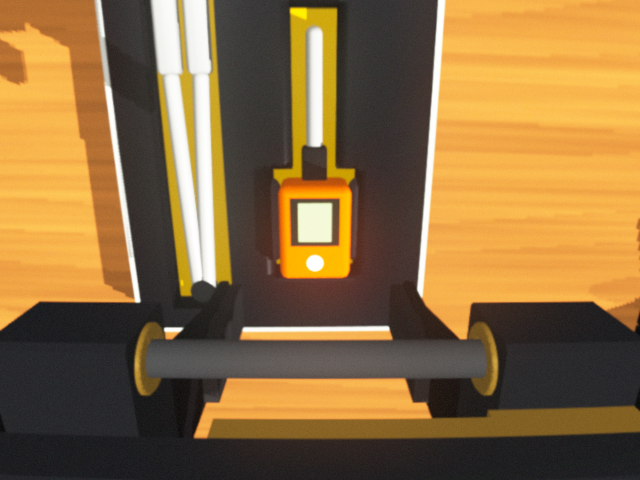

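Picture 8. The released thermometer is at columns 281–351 and rows 182–277, matching the projection for fully seated (281–351, 184–277), with its probe in the slot. As a contact check of the height, I'll press lightly on its top with closed fingers. Contact should come at TCP z ≈ 0.059.

```bash
python3 -m inch '[[[0,0,-0.3,0,0],[2,0,0,0,0],[2,0,0,0,0],[2,0,0,0,0],[1.5,0,0,0,0],[0,0,0,0,0],[0,0,0,0,0],[0,0,0,0,0]]]' 20; python3 -c "
from h import *
go(.5755,.190,.059,np.radians(1.6))"
```

```text
time: 9.57
position: [0.5721, 0.1894, 0.0626]
tool_rot: [-0.694, -0.004, 0.719, -0.013]
ft_force: [-0.9, 0.2, -0.8]
grip_width: 0.0153
t 9.57 pos [0.5721 0.1894 0.0626] down [-0.035 -0.014 -0.999] jaw [ 0.024 -1.     0.013] q [ 0.14  0.74  1.59 -0.01  0.85  1.69] F [-0.9  0.2 -0.8] w 0.0153 
shift cm [ 0.35 -0.06 -0.36] turn -0.005
```

```bash
python3 -m inch '[[[0,0,-0.2,0,0],[0.2,0,0,0,0],[0,0,0,0,0]]]'; python3 -m inch '[[[0.2,0,0,0,0],[0.15,0,0,0,0]]]'; python3 -m inch '[[[0.2,0,0,0,0]]]'
```

```text
time: 9.82
position: [0.5754, 0.1896, 0.0619]
tool_rot: [-0.695, -0.004, 0.719, -0.013]
ft_force: [-0.4, 0.5, 0.7]
grip_width: 0.0016
time: 9.98
position: [0.5765, 0.1898, 0.06]
tool_rot: [-0.697, -0.004, 0.717, -0.013]
ft_force: [-2.6, 0.4, 4.3]
grip_width: 0.0002
time: 10.07
position: [0.5759, 0.1897, 0.0594]
tool_rot: [-0.696, -0.004, 0.718, -0.013]
ft_force: [-5.6, -1.3, 20.0]
grip_width: 0.0006
```

Contact at TCP z 0.0594–0.060 and firm at 20 N, so the block is on the floor to within about 1 mm. Retreating and taking a final look.

```bash
python3 -m inch '[[[-0.5,0,0,0,0],[-2,0,0,0,0],[-4,0,0,0,0],[-4,0,0,0,0],[-4,0,0,0,0],[0,0,0,0,0],[0,0,0,0,0]]]'
python3 - <<'E'
from h import *
i=camera_info("wrist");im=camera("wrist");cv2.imwrite("pics/w6.png",im[:,:,::-1]);go(.5755,.19,.15,.028)
c,s=np.cos(.028),np.sin(.028)
print(proj(i,[[.5755+x*c-y*s,.19+x*s+y*c,.048] for x in(-.03,.03) for y in(-.022,.022)]).round(0).tolist())
t=camera("top");it=camera_info("top");P=ray(it,blob(mask(t,108,122,110,60),(323,265)).reshape(-1,2),.036)[:,:2]*1000
print("blue",cv2.minAreaRect(P.astype(np.float32)))
E
```

```text
time: 10.65
position: [0.5801, 0.1918, 0.2114]
tool_rot: [-0.696, -0.004, 0.718, -0.013]
ft_force: [-0.3, 0.8, -0.7]
grip_width: 0.0003
t 10.7 pos [0.5812 0.1919 0.2121] down [-0.029 -0.013 -1.   ] jaw [ 0.024 -1.     0.012] q [ 0.14  0.55  1.46 -0.01  1.16  1.69] F [ 0.2 -0.1  0.3] w 0.0004 
shift cm [6.23 0.11 0.39] turn -0.004
[[344.0, 249.0], [287.0, 250.0], [345.0, 173.0], [285.0, 173.0]]
blue ((453.0482177734375, -110.00532531738281), (57.887413024902344, 41.8594970703125), 19.895870208740234)
```

View pics/w6.png

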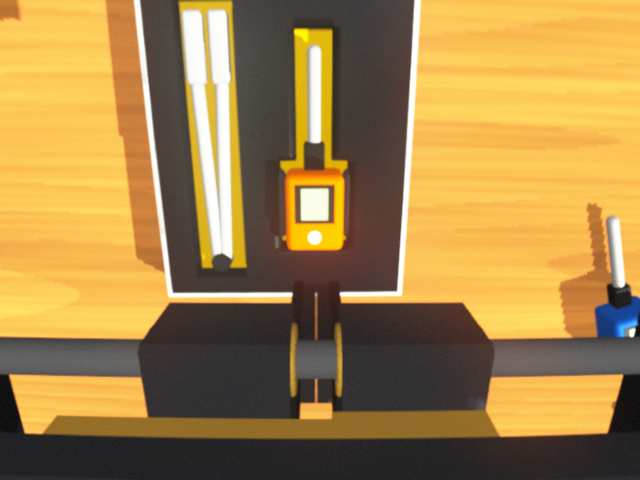

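Picture 9. The block is at columns 286–345 and rows 169–250, as projected for seated, with its probe in the slot. The blue thermometer hasn't moved, and the gripper is clear.

```bash
python3 -c "
from rig import robot
robot.hand_in()"
```

```text
the job is handed in; nothing more can be done
```

The orange thermometer is in the tray's pocket, screen up with its probe along the slot, pressed down to the floor and released. I handed the job in after about 11 s; no verdict is reported.

- **Height:** While gripped, the block stopped hard with its underside at about 12 mm, which is the pocket floor. After release I pressed its top with closed fingers. They met it where a seated block's top should be, within about 1 mm, and it held firm at 20 N.
- **Position:** The final wrist picture puts the block within a few pixels of where a seated one should appear, about 3 mm or less.
- **Bystanders:** The blue thermometer measured the same position as at the start. I did not re-measure the spoon, but the arm never went near it.
- **Disagreements:**
  - I did not see the expected 5–15 N lip resistance in the force readings between steps, only the stop at the floor.
  - One force reading just before release was −4.4 N, which looked odd, so I added the extra press.
  - My first estimate of the block's position from the top camera was about 4 mm off along its length; I corrected it from the wrist camera before gripping.

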